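Hang the side-slotted bracket on the painting stand

TASK

Hang the steel bracket whose slot is open at one side on the headed pin of the painting stand: slide the slot sideways over the pin, let the bracket down so that the pin sits in the pocket at the top of the slot, and leave it hanging there freely and upright. Leave the other two brackets (one with a round hole, one with a closed window) standing where they are.

Things in the scene. Friction and masses are not known exactly. Their poses are not given: they have to be found in the camera images.
- slot_bracket_tab (a point): Steel bracket to hang, 0.65 kg, 130 mm high, an upside-down T; this is the centre of its grip tab: 8 mm thick (x), 44 wide (y), 35 high; z up. Foot (60 x 84 mm) underside 112.5 below. The web, 84 wide (y), has a slot along y, open at its +y edge, shut at y = -16, from 77.5 to 47.5 below this point; over y = -16 to 20 a pocket rises from it, tapering to a roof 12 wide at y = -1, 32.5 below.
- stand_pin (a point): Middle of the stand's only pin: level, along this x (z up), 10 mm thick, 170 above the bench. Its post (25 mm square, 188 high, base plate 200 x 120) begins at x = +60; at x = -60 it has a 44 mm round head, too big for any opening. Fixed. The bracket starts on the -y side, turned under 45 degrees from it, slot mouth towards the pin. Pin seated in the pocket: tab centre 37.5 above the pin's axis.
- hole_bracket_tab (a point): Tab centre of a bystander bracket of the same outline and axes, 112.5 mm above the bench, with a 24 mm round hole in its web and no slot. To be left alone.
- window_bracket_tab (a point): Tab centre of a bystander bracket of the same outline and axes, 112.5 mm above the bench, with a closed window 50 mm wide (y) and 30 high in its web. To be left alone.
Not all that is in view belongs to the job. Leave any brown or red look-alike of the part that bears slot_bracket_tab alone.

How it is judged:
By the outcome, as a careful person would: the job done as asked, in the order asked, and still so for the second after the job is handed in, with the robot touching nothing.
It also fails if it takes over 42 s, if anything falls off the work surface, if the arm or the gripper's body presses on something with over 40 N, if the wrist force passes 120 N, or if a joint passes its speed limit or range.

ROBOT

A 6-joint arm with a two-finger parallel gripper is mounted at the origin on the work surface. World frame = base frame: x ahead of the robot, y to its left, z up, the work surface at z = 0. Lengths are in m, angles in degrees, forces in N, time in s.
With the tool pointing down it reaches from about 0.325 to 0.775 m from the base axis. Payload 5.5 kg.
Tool frame: the origin (TCP) lies at the centre of the arm's flange, where the gripper is bolted on; the fingertips stand 182 mm ahead of it and the grasp point (between the pads) lies 163 mm ahead of it; z points along the fingers, y is the line along which they close (so a half turn about z gives the same grasp; the last joint's range is limited). The gripper opens to 88 mm and grips with 3 to 60 N. Pads are 20 mm wide; open, the fingers measure 115 mm over their backs; the gripper's body (75 mm by 178 mm) begins 61 mm behind the grasp point.
Start: joints at [-70.915, 5.22, 70.514, -0, 104.267, -3.249], TCP at [0.228, -0.555, 0.405] pointing down, gripper open.
Joint ranges: [-164.24, 164.24], [-49.07, 125.15], [9.68, 141.18], [-86.29, 266.29], [3.28, 154.24], [-151.56, 151.56]. Speed limits (degrees/s): [147.25, 147.25, 172.46, 180, 180, 180].

INTERFACE

Orientations are given as [roll, pitch, yaw] about the fixed x, y, z axes, in that order (R = Rz(yaw) Ry(pitch) Rx(roll)).
In Python, from station import r gives the robot as it stands. The module is installed in compiled form; this text tells all that it offers. Calls block until the motion is done:
- r.reach(position, orientation): joint-space move of the TCP to a pose.
- r.servo_line(position, rotation=None, speed=0.15): straight line of the TCP; rotation=None keeps the orientation; speed is the mean speed in m/s.
- r.move_joints(angles): joint-space move.
- r.let_go() and r.grab(squeeze=None): open the fingers fully, or close them until they stop; squeeze is the grip in N (None keeps the last).
- r.wait(seconds).
- r.inverse_kinematics(position, orientation): joint angles nearest the present ones, or None.
- r.sense(): the state.
- r.snapshot(name): name is "side" or "top"; returns a dict with "frame" (480x640x3 uint8, red, green, blue), "fx", "fy", "cx", "cy" (pixels), "R" (3x3) and "t" (3): a world point X has camera coordinates R X + t. Camera axes: x right, y down, z forward; pixel columns grow to the right and rows downward; lengths in m; the calibration is good to about 2 mm. A picture is of the moment at which its call begins. There is no depth.
A pose or a line that the arm cannot do raises r.IKError and nothing moves.
- r.hand_in(): hands the job in; it is judged then, once.
The state is a dict: "clock": time; "joints": joint angles; "joint_vel": joint speeds; "joint_torque": joint torques, N m; "tcp_pos": TCP position; "orientation": TCP orientation; "contact_force": force on the tool from outside, world axes, zero at the start; "torque": the same for the moment, N m; "opening": finger opening in m; "gripper_force": force on a finger pad.
Only numpy, scipy, OpenCV 4.12 (cv2) and the standard library are available. Lean on these libraries where they do the work, as an engineer would, in place of code of your own. Each camera call takes 0.05 s, during which the arm holds its last target. There are 200 camera calls.

## Working session

There is one attempt and no reset: what is moved stays moved. The work goes in short steps, each a Python script; the robot and the scene stay as the last script left them, time stands still between calls to the robot, and variables do not carry over. Pictures are saved under pics/ and viewed, at most 10 in all, crops included, and the job is handed in when it is done.

```bash
mkdir -p pics
python3 - <<'E'
from station import r
import cv2,numpy as np,json
for n in("side","top"):
    s=r.snapshot(n); cv2.imwrite(f"pics/{n}0.png",s["frame"][:,:,::-1])
    print(n,s["fx"],s["fy"],s["cx"],s["cy"],np.round(s["R"],4).tolist(),np.round(s["t"],4).tolist())
st=r.sense(); print(st["clock"],st["orientation"],st["contact_force"])
E
```

```text
side 526.3895180507726 526.3895180507726 324.37356303736806 229.39040996292215 [[-0.7375, -0.6753, 0.0088], [-0.3652, 0.3878, -0.8463], [0.5681, -0.6274, -0.5327]] [0.3175, 0.2724, 0.8573]
top 554.9174480562583 554.9174480562583 315.0008182953907 241.19018783469116 [[-0.0281, -0.9994, -0.0196], [-0.9963, 0.0296, -0.0808], [0.0813, 0.0172, -0.9965]] [0.0359, 0.4707, 1.2554]
0.1 [-1.79896127e+02 -6.49114383e-03  2.23327723e+01] [0.51716583 0.44765914 0.01133229]
```

View pics/side0.png

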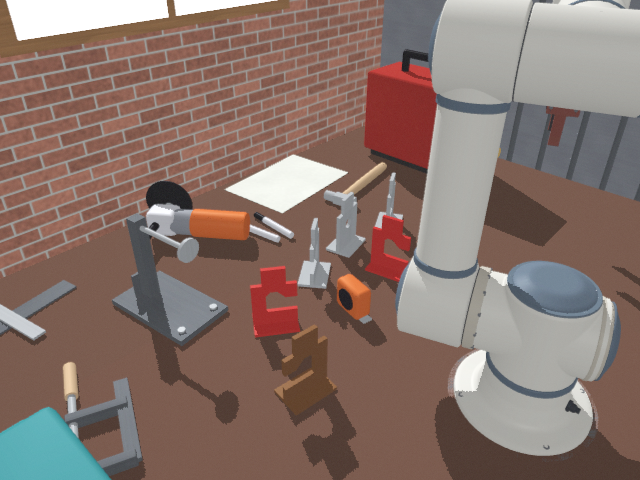

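View pics/top0.png

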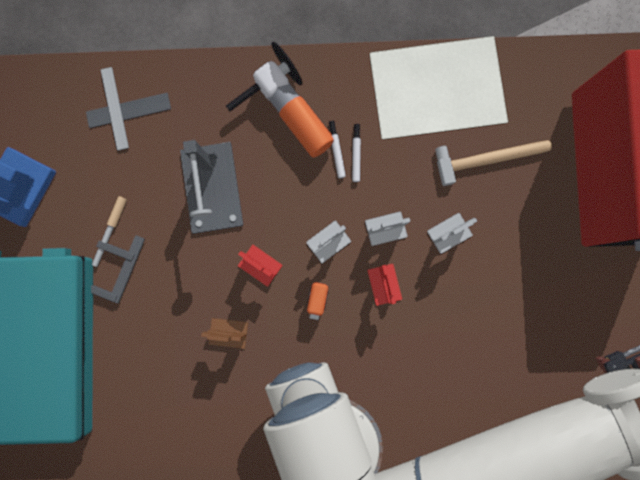

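The side view shows three grey brackets near (315,255), (347,225) and (390,200), with the stand's pin running from (140,230) to the head at (187,250). In the top view the brackets are at (328,242), (386,228) and (450,232), and the pin runs from (193,150) to (200,212). I'll enlarge both to tell the brackets apart.

Run:
```python
import cv2,numpy as np
a=cv2.imread("pics/side0.png")[165:295,285:425]; b=cv2.imread("pics/top0.png")[195:275,295:485]
a=cv2.resize(a,None,fx=4.2,fy=4.2,interpolation=cv2.INTER_CUBIC)
b=cv2.resize(b,None,fx=4.2,fy=4.2,interpolation=cv2.INTER_CUBIC)
cv2.imwrite("pics/sc.png",a);cv2.imwrite("pics/tc.png",b)
```

```text
(no output)
```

View pics/sc.png

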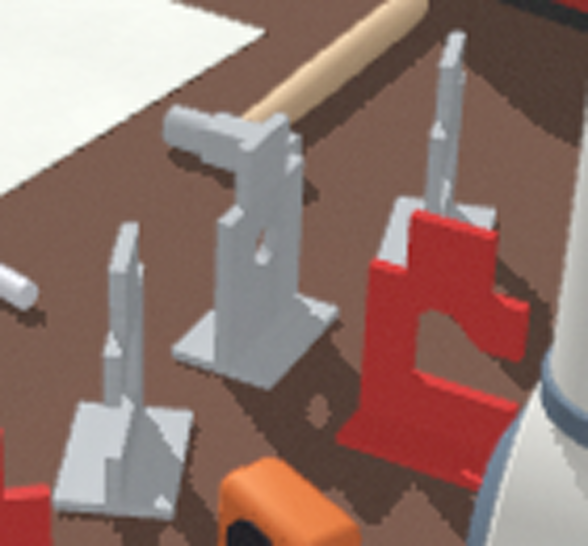

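View pics/tc.png

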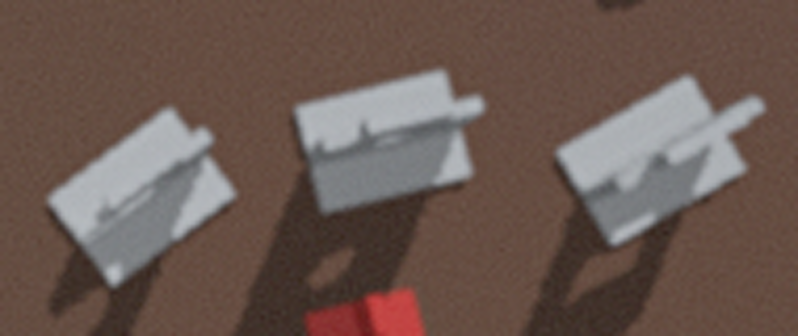

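The enlargements show a round hole in the middle bracket. The left one, at about (110,430) in the side crop, seems to have a gap at its near (+y) edge. The right one is hidden by the red look-alike. I'll check the shadows and the pin in one composite picture.

Run:
```python
import cv2,numpy as np
s=cv2.imread("pics/side0.png");t=cv2.imread("pics/top0.png")
R=lambda im:cv2.resize(im,(400,300),interpolation=cv2.INTER_CUBIC)
a=R(t[225:300,285:385]);  # 4x, left bracket
b=R(t[215:290,400:500]);  # 4x, right
c=R(t[132:237,150:290]) # 2.857x
d=R(s[200:290,110:230])  # 3.333x
im=np.vstack([np.hstack([a,b]),np.hstack([c,d])]);cv2.imwrite("pics/comp.png",im)
```

```text
(no output)
```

View pics/comp.png

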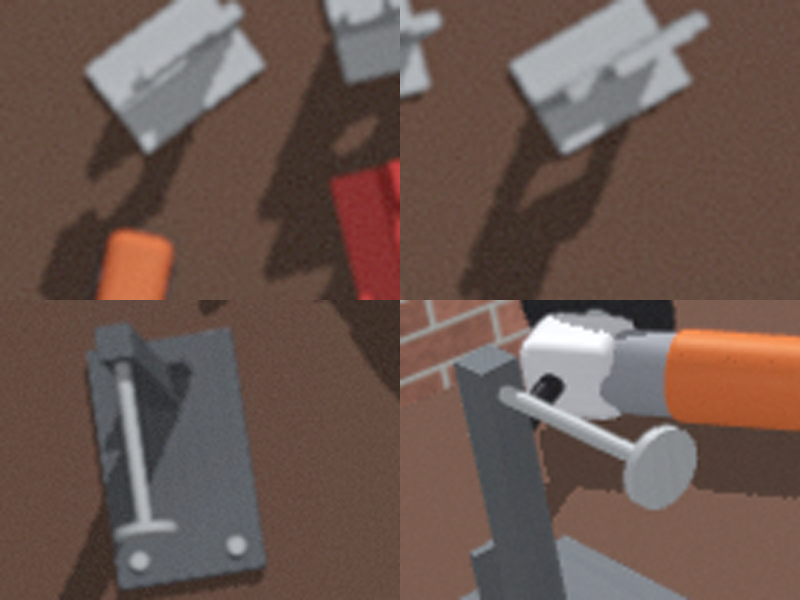

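The shadow of the left bracket (top image, foot centre about (329,242)) is open at one side, so it is the slot bracket. The right one casts a closed ring, so it has the window. The pin runs in the top view from (192.7,154.8) at the post to (201.1,212.9) at the head, and in the side view from (141.5,228) to (185,249).

```bash
cat > h.py <<'E'
from station import r
import numpy as np, cv2
def cast(s,uv,z):
    d=s["R"].T@np.array([(uv[0]-s["cx"])/s["fx"],(uv[1]-s["cy"])/s["fy"],1]); c=-s["R"].T@s["t"]
    return c+d*(z-c[2])/d[2]
def proj(s,X):
    p=s["R"]@np.asarray(X)+s["t"]; return np.array([s["fx"]*p[0]/p[2]+s["cx"],s["fy"]*p[1]/p[2]+s["cy"]])
E
python3 - <<'E'
from h import *
np.set_printoptions(precision=4,suppress=True)
T=r.snapshot("top");S=r.snapshot("side")
T={k:(np.array(v) if k in"Rt" else v) for k,v in T.items()};S={k:(np.array(v) if k in"Rt" else v) for k,v in S.items()}
c=np.array([cast(T,p,.008) for p in[(306.4,242.6),(335.5,220.7),(351.4,241.6),(321.8,263.4)]])
m=c.mean(0); e=(c[0]-c[1]+c[3]-c[2])/2; f=(c[1]-c[2]+c[0]-c[3])/2   # e:+y_b, f:+x_b
yb=np.degrees(np.arctan2(-e[0],e[1])); yf=np.degrees(np.arctan2(f[1],f[0]))
print("foot",m,np.linalg.norm(e),np.linalg.norm(f),yb,yf)
for n,s,pp in(("top",T,[(192.7,154.8),(201.1,212.9)]),("side",S,[(141.5,227.9),(187,249.5)])):
    q=np.array([cast(s,p,.17) for p in pp]);d=q[0]-q[1]
    print(n,q,np.linalg.norm(d),q.mean(0),np.degrees(np.arctan2(d[1],d[0])))
y=np.radians((yb+yf)/2);ex=np.array([np.cos(y),np.sin(y),0]);ey=np.array([-np.sin(y),np.cos(y),0])
for n,s in(("top",T),("side",S)):
    im=s["frame"][:,:,::-1].copy();im=cv2.resize(im,None,fx=4,fy=4,interpolation=cv2.INTER_CUBIC)
    P=lambda a,b,z:tuple(int(v) for v in 4*proj(s,m*[1,1,0]+ex*a+ey*b+[0,0,z])+1.5)
    for q in([(0,-.022,.13),(0,.022,.13)],[(-.03,-.042,0.0),(-.03,.042,.0),(.03,.042,.0),(.03,-.042,.0),(-.03,-.042,0)],[(0,.042,.095),(0,.042,.065)],[(0,.042,.035),(0,.042,.008)],[(0,-.042,.095),(0,-.042,.008)]):
        for a,b in zip(q[:-1],q[1:]):cv2.line(im,P(*a),P(*b),(0,0,255),1)
    u,v=P(0,0,.065);globals()[n]=im[v-250:v+250,u-200:u+200]
cv2.imwrite("pics/chk.png",np.hstack([top,side]))
E
```

```text
foot [ 0.4695 -0.0094  0.008 ] 0.08485805698622398 0.06049383372115642 35.05100690097626 35.078686604549446
top [[0.6452 0.2665 0.17  ]
 [0.5241 0.2505 0.17  ]] 0.12216754847342319 [0.5846 0.2585 0.17  ] 7.517385563434777
side [[0.6427 0.2667 0.17  ]
 [0.5236 0.2509 0.17  ]] 0.1200900304821038 [0.5831 0.2588 0.17  ] 7.536814482099522
```

View pics/chk.png

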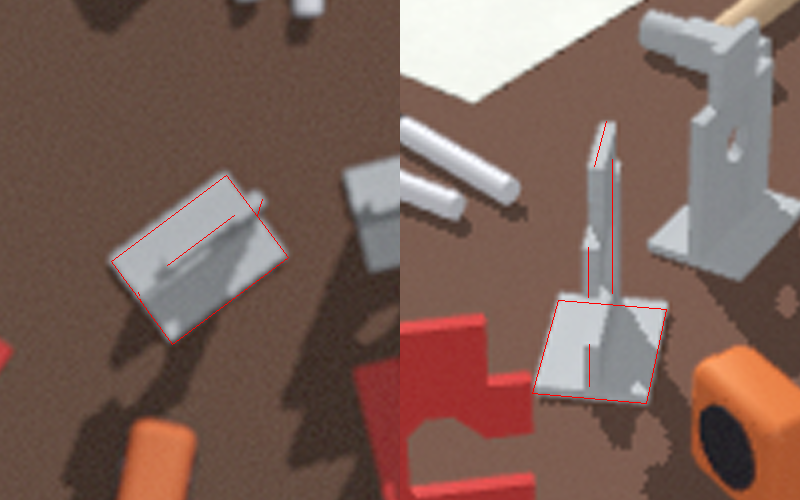

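The foot fits well (84.9 × 60.5 mm, yaw 35.1°), and the gap at its +y edge confirms this is the slot bracket. The two views of the pin agree to about 1.5 mm. I'll grasp slightly high on the tab, lift, and go to the pre-slide pose.

```bash
cat >> h.py <<'E'
PIN=np.array([.5838,.2587]); PY=7.53; DZ=.163+.007   # tcp above tab centre
a=np.radians(PY); EX=np.array([np.cos(a),np.sin(a)]); EY=np.array([-np.sin(a),np.cos(a)])
ORI=[180,0,90+PY]
def at(dx,dy,tabz): return [*(PIN+EX*dx+EY*dy),tabz+DZ]
E
python3 - <<'E'
from h import *
np.set_printoptions(precision=3,suppress=True)
b=[.4695,-.0094]; o=[180,0,125.07]
print(r.inverse_kinematics([*b,.1125+DZ],o),r.inverse_kinematics(at(0,-.085,.2325),ORI))
r.reach([*b,.2+DZ],o); r.servo_line([*b,.1125+DZ],speed=.12)
f0=r.sense()["contact_force"]
r.grab(40); s=r.sense(); print("grab",s["clock"],s["opening"],s["gripper_force"],s["contact_force"],f0)
r.servo_line([*b,.30+DZ],speed=.15); s=r.sense(); print("lift",s["opening"],s["contact_force"],s["torque"])
r.servo_line(at(0,-.085,.30),ORI,speed=.15); r.servo_line(at(0,-.085,.2325),speed=.12)
s=r.sense(); print(s["clock"],s["opening"],s["tcp_pos"],s["orientation"],s["contact_force"])
a,t=r.snapshot("side")["frame"],r.snapshot("top")["frame"]
R=lambda i:cv2.resize(i[:,:,::-1],(400,400),interpolation=cv2.INTER_CUBIC)
cv2.imwrite("pics/pre.png",np.hstack([R(a[130:330,110:310]),R(t[100:300,130:330])]))
E
```

```text
[ -5.299 -14.678 101.705   0.     92.974 -40.369] [ 13.197   8.32   67.389  -0.    104.291   5.667]
grab 4.4167 0.007922438314708902 39.999486207962036 [-0.426  0.1   -1.772] [ 0.123  0.016 -0.505]
lift 0.008099325540842741 [ 0.641 -0.631 -5.52 ] [-0.008 -0.106  0.   ]
8.1583 0.007930457058970795 [0.595 0.174 0.404] [179.926  -0.005  97.521] [ 0.229  0.065 -5.077]
```

View pics/pre.png

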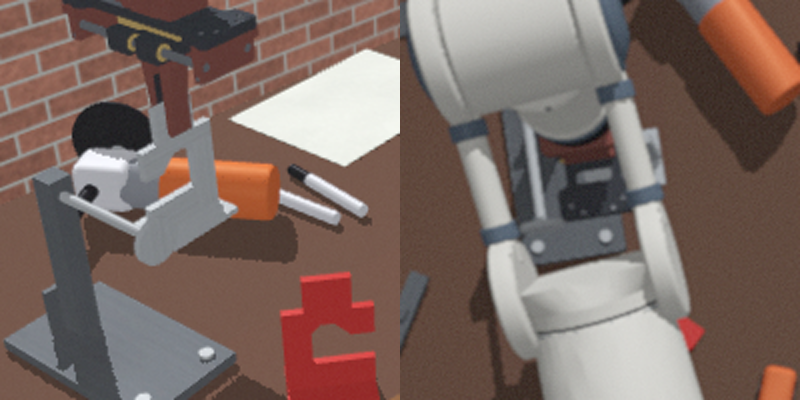

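The bracket hangs upright in the gripper with the slot mouth facing the pin. Its shoulder corners are at about (180,209) and (215,190) in the full side image. I'll compare those with the prediction to get the offset in the grip, then slide.

Run:
```python
from h import *
np.set_printoptions(precision=3,suppress=True)
S=r.snapshot("side"); S={k:(np.array(v) if k in"Rt" else v) for k,v in S.items()}
for dy,obs in((.042,(180,209)),(-.042,(215,190))):
    for ddy in(-.005,0,.005): print(dy,ddy,proj(S,[*(PIN+EX*-.004+EY*(-.085+dy+ddy)),.215]),obs)
cv2.imwrite("pics/big.png",cv2.resize(S["frame"][150:270,130:290,::-1],None,fx=5,fy=5,interpolation=cv2.INTER_CUBIC))
```

```text
0.042 -0.005 [182.053 206.011] (180, 209)
0.042 0 [179.922 207.135] (180, 209)
0.042 0.005 [177.776 208.267] (180, 209)
-0.042 -0.005 [215.637 188.298] (215, 190)
-0.042 0 [213.748 189.294] (215, 190)
-0.042 0.005 [211.846 190.297] (215, 190)
```

View pics/big.png

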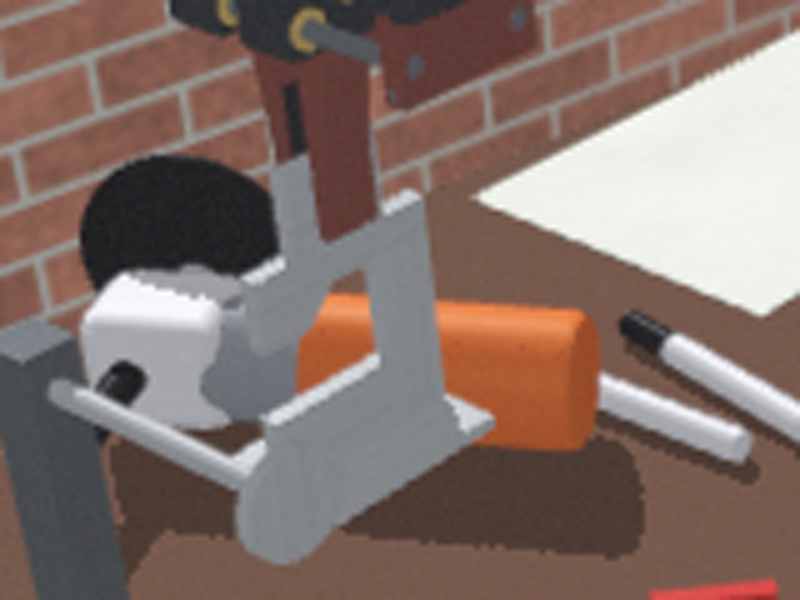

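The enlarged view puts the shoulder corners at (178.6,206.6) and (213,190), within 1 px of the prediction, and the slot is level with the pin. Now I slide and lower while watching the force.

Run:
```python
from h import *
np.set_printoptions(precision=2,suppress=True)
def F(m): s=r.sense(); print(m,round(s["clock"],2),s["contact_force"],s["torque"],s["opening"]); return s["contact_force"]
F("pre")
r.servo_line(at(0,-.04,.2325),speed=.08);F("mid")
f=F("x")
r.servo_line(at(0,.001,.2325),speed=.06);f=F("in")
if np.abs(f[:2]).max()<6:
    r.servo_line(at(0,.001,.2115),speed=.05);f=F("low")
    z=.2115
    while f[2]<0 and np.abs(f[:2]).max()<8 and z>.2035:
        z-=.001; r.servo_line(at(0,.001,z),speed=.02); f=F(round(z,4))
a=r.snapshot("side")["frame"]
cv2.imwrite("pics/low.png",cv2.resize(a[130:270,100:260,::-1],None,fx=4,fy=4,interpolation=cv2.INTER_CUBIC))
```

```text
pre 8.31 [-0.29  0.52 -5.28] [-0.   -0.1  -0.04] 0.007526812352125264
mid 9.03 [ 0.3  -0.4  -5.74] [-0.11 -0.09 -0.02] 0.007901684820369546
x 9.03 [ 0.3  -0.4  -5.74] [-0.11 -0.09 -0.02] 0.007901684820369546
in 9.86 [ 0.62 -0.59 -6.06] [-0.02 -0.14 -0.02] 0.00787333654724911
low 10.43 [-1.04 -0.43 -5.06] [ 0.01 -0.07  0.03] 0.007902977844705361
0.2105 10.68 [-0.18 -0.37 -5.12] [-0.04 -0.07  0.03] 0.00785047443637072
0.2095 10.93 [-0.13 -0.29 -4.82] [-0.   -0.17 -0.04] 0.00802026218194042
0.2085 11.18 [ 0.45 -0.36 -5.68] [-0.05 -0.12  0.  ] 0.007811359748201009
0.2075 11.43 [ 0.16  0.69 -4.96] [-0.02 -0.08  0.02] 0.00764081241358613
0.2065 11.68 [-1.3  -0.76 -2.24] [-0.09  0.14 -0.06] 0.008090606828304566
0.2055 11.93 [-1.8  -1.64  4.67] [-0.31  0.52 -0.02] 0.007782991570587655
```

View pics/low.png

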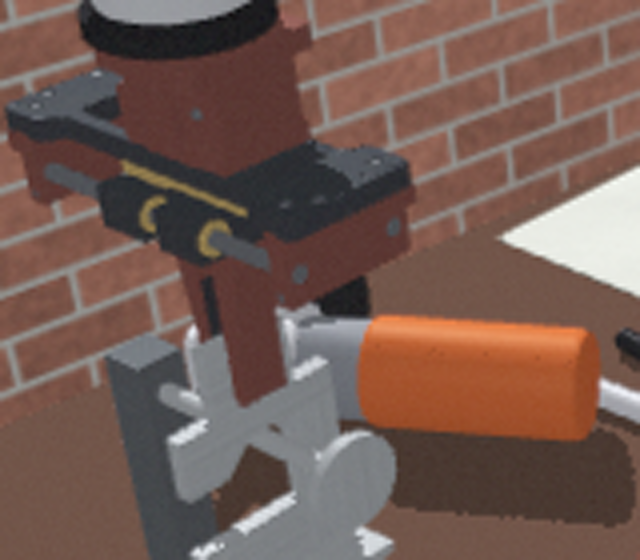

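The pin took the weight at a tab height of about 0.206, right at the roof of the pocket (expected 0.2075), with almost no side force. I'll relieve the press a little, release, and go straight up.

Run:
```python
from h import *
np.set_printoptions(precision=2,suppress=True)
r.servo_line(at(0,.001,.2061),speed=.02); print(r.sense()["contact_force"])
r.let_go(); s=r.sense(); print(s["clock"],s["contact_force"],s["opening"])
r.servo_line(at(0,.001,.31),speed=.08); r.wait(1.5)
s=r.sense(); print(s["clock"],s["contact_force"])
a=r.snapshot("side")["frame"]; r.wait(.5); b=r.snapshot("side")["frame"]
print("moving:",cv2.absdiff(a,b)[180:300,100:260].max())
t=r.snapshot("top")["frame"]
R=lambda i:cv2.resize(i[:,:,::-1],(400,400),interpolation=cv2.INTER_CUBIC)
cv2.imwrite("pics/end.png",np.hstack([R(b[150:310,100:260]),R(b[130:330,250:450])]))
```

```text
[-2.52 -2.42  6.54]
13.5083 [-0.57  0.2   0.12] 0.0880701391630432
16.4583 [0.08 0.51 0.5 ]
moving: 11
```

View pics/end.png

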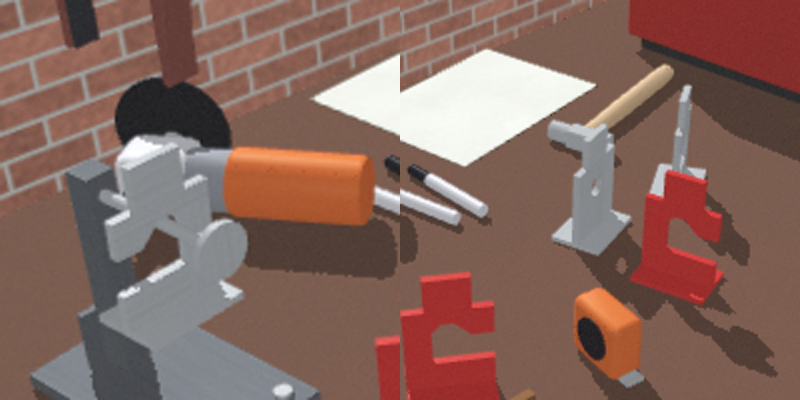

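The bracket hangs upright and still on the pin at about (150,200) in the crop. The gripper is clear above it and the other brackets have not moved. I'm handing in.

```bash
python3 -c "
from station import r
print(r.hand_in())"
```

```text
the job is handed in; nothing more can be done
None
```

The slotted bracket hangs freely and upright on the stand's pin, the other two brackets stand untouched, and the job was handed in at about 17 s; no verdict came back.

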